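# Snug a tapered coolant plug on a power module

## Robot

A 6-joint arm with a two-finger parallel gripper is mounted at the origin on the work surface. World frame = base frame: x ahead of the robot, y to its left, z up, the work surface at z = 0. Lengths are in m, angles in degrees, forces in N, time in s.
With the tool pointing down it reaches from about 0.35 to 0.8 m from the base axis. Payload 7.3 kg.
Tool frame: the origin (TCP) lies midway between the tips of the shut fingers; the grasp point (between the pads) lies 19 mm behind it; z points along the fingers, y is the line along which they close (so a half turn about z gives the same grasp; the last joint's range is limited). The gripper opens to 85 mm and grips with 20 to 120 N. Pads are 22 mm wide; open, the fingers measure 114 mm over their backs; the gripper's body (76 mm by 85 mm) begins 54 mm behind the grasp point. The pads swing forward as they close: fully open they stand 13 mm farther back than shut.
Start: joints at [57.869, 19.595, 87.324, -0, 73.075, -8.365], TCP at [0.212, 0.481, 0.202] pointing down, gripper open.
Joint ranges: [-145.02, 145.02], [-44.19, 115.74], [2.07, 154.8], [-57.11, 237.11], [16.16, 152.29], [-177.93, 177.93]. Speed limits (degrees/s): [147.25, 147.25, 180, 180, 180, 180].

## Interface

Orientations are given as [roll, pitch, yaw] about the fixed x, y, z axes, in that order (R = Rz(yaw) Ry(pitch) Rx(roll)).
In Python, from plant import r, imaging gives the robot as it stands.
- The arm moves only by the tool move_arm, never from a script. Its argument "motion" is a list of rows, each a list of 2 entries, a list of its own where there are three numbers: the shift along the tool's x, y, z as a fraction of full scale, then the turn, a rotation vector about the tool's x, y, z as a fraction of full scale. In form: [[[x, y, z], [wx, wy, wz]], ...]. A call has 1 to 5 rows; each row shifts and turns the commanded pose from where the row before left it, along the tool's axes as they then stand; what a row does not reach is not made up. Full scale, the value 1, is 20 mm for a shift and 0.5 rad for a turn. A row lasts 1/8 s, in which the tool goes at most 62.5 mm and 10.7 degrees, less where a joint would pass 70% of its speed; a pose out of reach is approached as far as the arm can. A call with a number of a shift or a turn outside -1 to 1 is refused whole. A call with a gripper value outside its range is refused whole. "grip" is the closure in counts, from 0 (fully open) to 255 (shut), set as the call begins (left out, the last holds). The fingers move at their own pace and stop on an object; "grip_force" is the grip in N (left out, the last holds). Time passes only in rows, so rows that do not move let the fingers close. It gives the time, the measured TCP pose, the force, the opening and the grip force at its end, in the units of the state.
- r.get_state(): the state, without advancing time (a new reading comes with each control period).
- imaging.camera(name): name is "side" or "top"; returns a dict with "img" (384x512x3 uint8, blue, green, red), "fov_y" (degrees; the focal length in pixels is half the picture's height over the tangent of half this angle, whatever the lens; pixels are square), "cx", "cy" (the principal point, pixels), "k1" (the pictures are not rectified: a ray, as slopes to the right and down, at radius r is drawn at 1 + k1 r^2 times it, then the intrinsics apply), "R" (3x3) and "t" (3): a world point X has camera coordinates R X + t. Camera axes: x right, y down, z forward; pixel columns grow to the right and rows downward; lengths in m; the calibration is good to about 2 mm. A picture is of the moment at which its call begins. There is no depth.
- r.hand_in(): hands the job in; it is judged then, once.
The state is a dict: "time": time; "q": joint angles; "joint_vel": joint speeds; "tau": joint torques, N m; "tool_pos": TCP position; "eef_rot": TCP orientation; "contact_force": force on the tool from outside, world axes, zero at the start; "wrist_torque": the same for the moment, N m; "width": finger opening in m; "grip_force": force on a finger pad.
Only numpy, scipy, OpenCV 4.12 (cv2) and the standard library are available. Lean on these libraries where they do the work, as an engineer would, in place of code of your own. Each camera call takes 0.05 s, during which the arm holds its last target. There are 200 camera calls.

## Task

Take the red protective cap off the coolant port of the power module and stand it, knob up, on the floor of the blue tray. Then screw the brass plug with the yellow wing grip clockwise (seen from above) until it goes snug: past its first bite to a tightening torque of about half a newton-metre, never reaching 0.75 newton-metre, which would crack the port. Let go of the plug and leave the bottle, the solder spool and the screwdriver where they are.

Things in the scene. Friction and masses are not known exactly. Their poses are not given: they have to be found in the camera images.
- module: Liquid-cooled power module, fixed. Origin: centre of the underside of its high half, an aluminium block 120 x 120 mm, 50 mm high; a low half (90 mm further along +x, green circuit board, up to 42 mm high) adjoins. Amid the high half's top a round steel boss, 54 mm across, its top 58 mm above the origin, holds the plug; the port's vertical axis passes through the origin.
- plug_grip (a point): Brass tapered plug: point on its vertical axis, 24 mm above the boss's top, midway up its flat upright yellow wing, to be pinched from above and turned. Wing 36 mm long (its x), 12 mm thick (its y), from 6 to 42 mm above the boss's top; z up. The cap hides it at first. Clockwise it runs free (0.06 N m drag) for an unknown 0.4 to 2.3 rad, then bites. The wing is springy: it twists 0.25 rad per N m.
- draw (a joint): How far the plug's taper is drawn in past first bite, in m (0 before it). It bites at 0.36 N m; then torque rises 0.65 N m per rad of further turn, each drawing it in 0.0003 m, and it stays where left. About 0.00002 at 0.4 N m, 0.000065 at 0.5, 0.00018 at 0.75. Readings are far too coarse to steer by: judge by torque.
- cap_knob (a point): Loose red plastic cap (about 30 g), an upside-down cup 47 mm across and 50 mm high, with a round knob 24 mm across and 42 mm high on top. The point is the knob's centre, 71 mm above the cap's lower rim, 21 mm below the knob's top; z up out of the knob. At first it stands on the boss over the plug; lift it 45 mm to clear the wing.
- tray: Fixed open blue plastic tray, 150 (x) x 130 (y) x 30 mm high, walls and floor 4 mm thick. Origin: centre of its underside; z up.
- flux_bottle: Bystander: white plastic bottle with a red cap, 56 mm across, 130 mm high, standing. Origin: centre of its underside.
- solder_spool: Bystander: spool of solder, 52 mm across, 34 mm high, standing. Origin: centre of its underside.
- driver: Bystander: screwdriver 150 mm long lying on the bench along its x axis. Origin on its underside near its middle.
There are look-alikes about, which are no part of the job. Several things have the shape of the tray; the one meant has the colours described above.

How it is judged:
By the outcome, as a careful person would: the job done as asked, in the order asked, and still so for the second after the job is handed in, with the robot touching nothing.
It also fails if it takes over 67 s, if anything falls off the work surface, if the arm or the gripper's body presses on something with over 40 N, if the wrist force passes 120 N, or if a joint passes its speed limit or range.

## Working session

There is one attempt and no reset: what is moved stays moved. The work goes in short steps, Python scripts to look and compute and a tool call to move; the robot and the scene stay as the last step left them, time stands still between calls to the robot, and variables do not carry over. Pictures are saved under pics/ and viewed, at most 10 in all, crops included, and the job is handed in when it is done.

Besides the shell and the picture viewer there is one more tool, called after "Emit:" as name(argument=value, ...) on one line, values as JSON. move_arm: Moves the arm, as the interface text tells. Shift numbers are shares of 20 mm and turn numbers shares of 0.5 rad, none past 1 either way. Its arguments: {"type":"object","properties":{"motion":{"type":"array","items":{"type":"array"}},"grip":{"type":"number"},"grip_force":{"type":"number"}},"required":["motion"]}

```bash
mkdir -p pics; cat > h.py <<'E'
import numpy as np, cv2
from scipy.optimize import least_squares
def cams(imaging):
    return {n:imaging.camera(n) for n in("side","top")}
def proj(c,X):
    p=np.array(c["R"])@np.array(X)+np.array(c["t"]).ravel()
    s=p[:2]/p[2]; s=s*(1+c["k1"]*(s@s)); f=192/np.tan(np.radians(c["fov_y"])/2)
    return np.array([c["cx"]+f*s[0],c["cy"]+f*s[1]])
def solve(obs,z=None):
    # obs: list of (cam,(u,v)); z fixes the height
    g=lambda p:np.concatenate([proj(c,[*p[:2],p[2] if z is None else z])-uv for c,uv in obs])
    s=least_squares(g,[.5,0,.1] if z is None else [.5,0]); return s.x.round(4),s.fun.round(1)
E
python3 - <<'E'
from plant import r,imaging
import cv2,pickle,numpy as np
from h import *
C=cams(imaging); pickle.dump(C,open("c0.pkl","wb"))
for n in C: 
    c=C[n]; cv2.imwrite(f"pics/{n}0.png",cv2.resize(c["img"],(800,600),interpolation=cv2.INTER_CUBIC)); print(n,c["fov_y"],c["cx"],c["cy"],c["k1"],-np.array(c["R"]).T@np.array(c["t"]).ravel(),np.array(c["R"]).round(2).tolist())
s=r.get_state();print(s)
E
```

```text
side 49.78234075406604 253.04963888145897 189.17141822783518 -0.009502521485863257 [ 0.49200142 -0.53122849  0.79626979] [[0.99, -0.13, -0.0], [-0.1, -0.69, -0.72], [0.09, 0.71, -0.69]]
top 56.042099841909796 254.93416501214844 185.14477606333395 -0.10154567732962828 [0.41391692 0.1729548  0.93909404] [[-0.02, -1.0, -0.02], [-0.99, 0.02, -0.17], [0.17, 0.02, -0.99]]
{'time': 0.1, 'q': array([ 5.78693252e+01,  1.96323166e+01,  8.73695341e+01, -4.97106521e-04,
        7.30762362e+01, -8.36649775e+00]), 'joint_vel': array([ 0.08934436, -0.05942389, -0.1201793 ,  0.06984357, -0.03804099,
       -0.01857164]), 'tau': array([ 1.57930052e-03, -4.34445190e+01, -2.46491718e+01, -1.90869932e-04,
        4.68701401e-03,  9.52584998e-06]), 'tool_pos': array([0.21134619, 0.48015798, 0.20161019]), 'eef_rot': array([-1.79922675e+02, -1.08916726e-02,  1.56235961e+02]), 'contact_force': array([ 0.41779495, -0.05424137, -0.34605004]), 'wrist_torque': array([-0.02922779,  0.02396896,  0.08339011]), 'grip_force': 0.0, 'width': 0.08527889578175372}
```

View pics/top0.png

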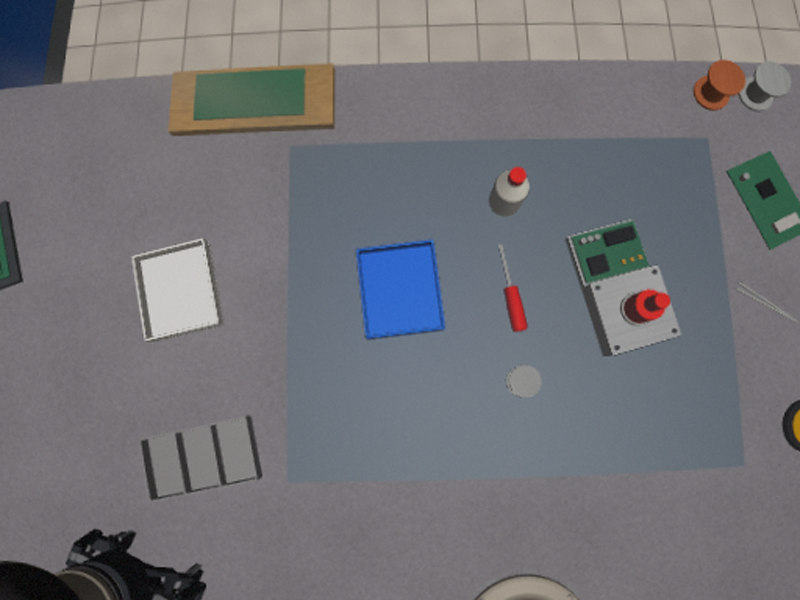

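View pics/side0.png

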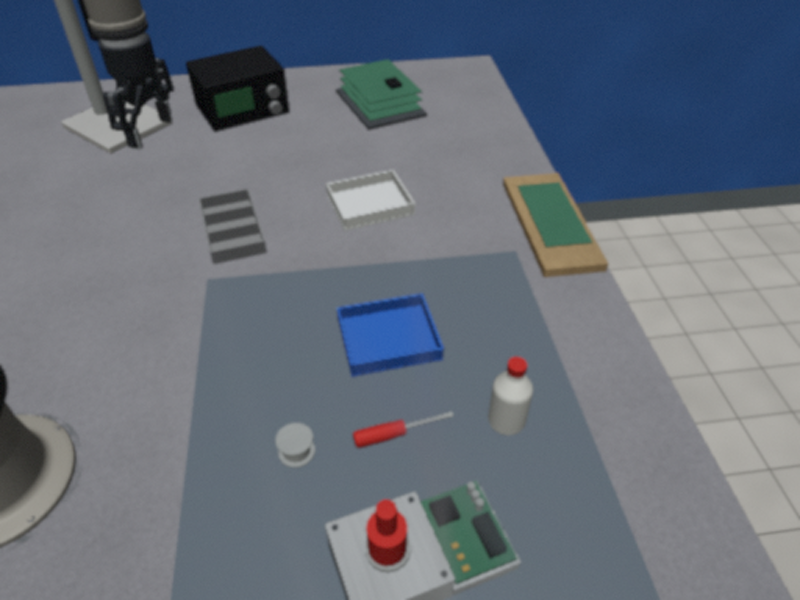

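The top view shows the blue tray at (400,289), a white tray at (176,290) and a grey slotted one at (200,457). Only the first is blue, so it is the one meant. The red cap sits on the module at about (650,303) in top and (387,530) in side. The bottle is at (510,190), the driver at (512,290) and the spool at (523,381).

```bash
python3 - <<'E'
import pickle,cv2,numpy as np
C=pickle.load(open("c0.pkl","rb"))
a=C["top"]["img"][135:235,360:440];b=C["side"]["img"][300:384,205:285]
t=C["top"]["img"][145:225,220:292]; k=lambda i,f:cv2.resize(i,None,fx=f,fy=f,interpolation=cv2.INTER_CUBIC)
o=np.zeros((600,800,3),np.uint8)
A=k(a,5);B=k(b,5);T=k(t,1.2)
o[:500,:400]=A;o[:420,400:]=B;o[500:596,:86]=T
s=k(C["side"]["img"][185:240,212:287],3); o[425:590,400:625]=s
cv2.imwrite("pics/crop.png",o)
E
```

```text
(no output)
```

View pics/crop.png

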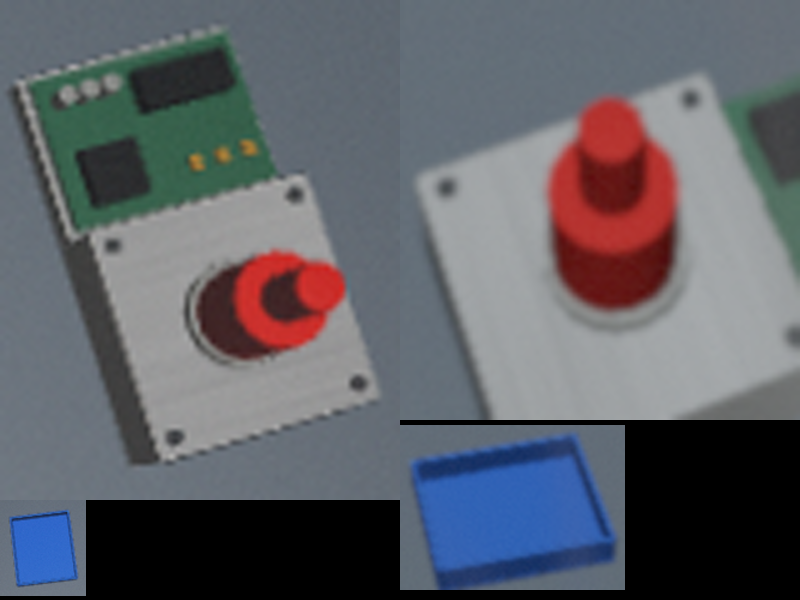

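```bash
python3 - <<'E'
import pickle,numpy as np
from h import *
C=pickle.load(open("c0.pkl","rb"));T,S=C["top"],C["side"]
tp=lambda u,v:(T,np.array([360+(u-2)/5,135+(v-2)/5]));sd=lambda u,v:(S,np.array([205+(u-402)/5,300+(v-2)/5]))
print("knobtop",solve([tp(321,286),sd(611,127)]))
print("ledge",solve([tp(282,300),sd(613,195)]))
h=[solve([tp(*p)],.05)[0] for p in[(113,245),(295,194),(358,383),(174,437)]];print("holes",h,np.mean(h,0))
for p in ((113,245),(447,187)),((295,194),(691,98)):pass
print("hole3d",solve([tp(174,437),sd(447,187)]),solve([tp(358,383),(S,np.array([0,0]))][:1],.05))
k=512/800
tt=[(357,248),(432,241),(443,330),(367,338)];ss=[(422,296),(441,350),(352,363),(338,306)]
for p in tt: print("tray",solve([(T,np.array(p)*k)],.03)[0])
for p in ss: print("trayS",solve([(S,np.array(p)*k)],.03)[0])
for n,p,z in(("bottle",(517,176),.13),("spool",(523,379),.034),("drv",(501,246),.01),("drv2",(519,328),.02)):print(n,solve([(T,np.array(p)*k)],z)[0])
for n,p,z in(("bottle",(517,366),.13),("spool",(295,438),.034),("drv",(452,414),.01),("drv2",(356,440),.02)):print(n,solve([(S,np.array(p)*k)],z)[0])
E
```

```text
knobtop (array([ 0.5236, -0.1915,  0.1503]), array([-0.1, -0.5, -0.4,  0.1]))
ledge (array([ 0.5236, -0.1929,  0.1044]), array([-0.1, -0.4, -0.3,  0.1]))
holes [array([ 0.5599, -0.1319]), array([ 0.5838, -0.2289]), array([ 0.4866, -0.2525]), array([ 0.4627, -0.1554])] [ 0.52325  -0.192175]
hole3d (array([ 0.4639, -0.155 ,  0.0507]), array([-0.1, -0.5, -0.4,  0.1])) (array([ 0.4866, -0.2525]), array([0., 0.]))
tray [0.6386 0.2557]
tray [0.6472 0.131 ]
tray [0.4989 0.1179]
tray [0.4888 0.2409]
trayS [0.6393 0.249 ]
trayS [0.649  0.1245]
trayS [0.5084 0.1172]
trayS [0.4957 0.2445]
bottle [0.7198 0.0035]
spool [ 0.417  -0.0067]
drv [0.6407 0.0134]
drv2 [ 0.4999 -0.0072]
bottle [ 0.7237 -0.0027]
spool [ 0.4185 -0.0101]
drv [0.6463 0.0166]
drv2 [ 0.5021 -0.0155]
```

The port axis is at about (0.523,-0.192), the knob top at z 0.150 (text says 0.150), and the tray centre at about (0.570,0.186). Moving above the cap.

Emit:
move_arm(motion=[[[-1,-0.88,0],[0,0,0]],[[-1,-0.88,0],[0,0,0]],[[-1,-0.88,0],[0,0,0]],[[-1,-0.88,0],[0,0,0]],[[-1,-0.88,0],[0,0,0]]])

```text
time: 0.72
tool_pos: [0.2677, 0.3587, 0.2019]
eef_rot: [-180.0, -0.0, 156.2]
contact_force: [-0.4, 0.2, 0.3]
width: 0.0856
grip_force: 0.0
```

Emit:
move_arm(motion=[[[-1,-0.88,0],[0,0,0]],[[-1,-0.88,0],[0,0,0]],[[-1,-0.88,0],[0,0,0]],[[-1,-0.88,0],[0,0,0]],[[-1,-0.88,0],[0,0,0]]])

```text
time: 1.35
tool_pos: [0.3238, 0.2379, 0.202]
eef_rot: [-180.0, -0.0, 156.2]
contact_force: [0.2, -0.2, -0.8]
width: 0.0851
grip_force: 0.0
```

Emit:
move_arm(motion=[[[-1,-0.88,0],[0,0,0]],[[-1,-0.88,0],[0,0,0]],[[-1,-0.88,0],[0,0,0]],[[-1,-0.88,0],[0,0,0]],[[-1,-0.88,0],[0,0,0]]])

```text
time: 1.98
tool_pos: [0.3798, 0.1171, 0.202]
eef_rot: [-180.0, -0.0, 156.2]
contact_force: [-0.2, 0.4, 0.7]
width: 0.0853
grip_force: 0.0
```

Emit:
move_arm(motion=[[[-1,-0.88,0],[0,0,0]],[[-1,-0.88,0],[0,0,0]],[[-1,-0.88,0],[0,0,0]],[[-1,-0.88,0],[0,0,0]],[[-1,-0.88,0],[0,0,0]]])

```text
time: 2.6
tool_pos: [0.4359, -0.0036, 0.2019]
eef_rot: [-180.0, -0.0, 156.2]
contact_force: [0.1, -0.5, -0.8]
width: 0.0853
grip_force: 0.0
```

Emit:
move_arm(motion=[[[-1,-0.88,0],[0,0,0]],[[-1,-0.88,0],[0,0,0]],[[-1,-0.88,0],[0,0,0]],[[-1,-0.88,0],[0,0,0]],[[-1,-0.88,0],[0,0,0]]])

```text
time: 3.22
tool_pos: [0.4919, -0.1244, 0.2018]
eef_rot: [180.0, -0.0, 156.2]
contact_force: [-0.7, 0.2, -0.7]
width: 0.0856
grip_force: 0.0
```

Emit:
move_arm(motion=[[[-0.93,-0.82,0],[0,0,0]],[[-0.93,-0.82,0],[0,0,0]],[[-0.93,-0.82,0],[0,0,0]],[[0,0,0.8],[0,0,0]],[[0,0,0.8],[0,0,0]]])

```text
time: 3.85
tool_pos: [0.5229, -0.1915, 0.1692]
eef_rot: [180.0, -0.0, 156.2]
contact_force: [-0.2, 0.5, -0.4]
width: 0.0854
grip_force: 0.0
```

```bash
python3 - <<'E'
from plant import r,imaging
import cv2,numpy as np
from h import *
C=cams(imaging);k=lambda i:cv2.resize(i,(400,400),interpolation=cv2.INTER_CUBIC)
cv2.imwrite("pics/above.png",np.hstack([k(C["top"]["img"][145:245,360:460]),k(C["side"]["img"][260:360,200:300])]))
print(r.get_state()["tool_pos"])
E
```

```text
[ 0.52184292 -0.19066068  0.16804879]
```

View pics/above.png

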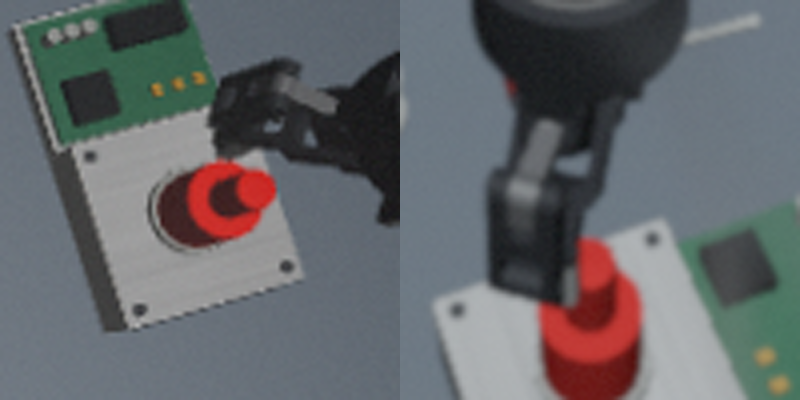

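The open fingers stand astride the knob, at (255,190) in the top crop and (590,270) in the side crop. I'll descend and close.

Emit:
move_arm(motion=[[[0,0,0.85],[0,0,0]],[[0,0,0.85],[0,0,0]],[[0,0,0.85],[0,0,0]],[[0,0,0],[0,0,0]]])

```text
time: 4.45
tool_pos: [0.5225, -0.1908, 0.1186]
eef_rot: [180.0, -0.1, 156.2]
contact_force: [0.1, -0.3, -0.5]
width: 0.0853
grip_force: 0.0
```

Emit:
move_arm(motion=[[[0,0,0],[0,0,0]],[[0,0,0],[0,0,0]],[[0,0,0],[0,0,0]],[[0,0,0],[0,0,0]],[[0,0,0],[0,0,0]]], grip=255, grip_force=30)

```text
time: 5.08
tool_pos: [0.5252, -0.1916, 0.122]
eef_rot: [180.0, 0.4, 156.3]
contact_force: [-0.9, -0.0, 0.5]
width: -0.0
grip_force: 0.3
```

Emit:
move_arm(motion=[[[0,0,0],[0,0,0]],[[0,0,-0.2],[0,0,0]],[[0,0,-0.2],[0,0,0]],[[0,0,0],[0,0,0]]])

```text
time: 5.58
tool_pos: [0.5232, -0.1913, 0.1272]
eef_rot: [180.0, 0.0, 156.2]
contact_force: [0.3, 0.2, -0.3]
width: 0.0003
grip_force: 0.0
```

```bash
cat > look.py <<'E'
import sys
from plant import r,imaging
import cv2,numpy as np,pickle
from h import *
C=cams(imaging);pickle.dump(C,open(sys.argv[1]+".pkl","wb"));k=lambda i:cv2.resize(i,(400,400),interpolation=cv2.INTER_CUBIC)
u,v,w,x=map(int,sys.argv[2:6])
cv2.imwrite(f"pics/{sys.argv[1]}.png",np.hstack([k(C["top"]["img"][v:v+100,u:u+100]),k(C["side"]["img"][x:x+100,w:w+100])]))
s=r.get_state();print(s["tool_pos"],s["eef_rot"],s["contact_force"],s["wrist_torque"],s["width"])
E
python3 look.py miss 360 145 200 260
```

```text
[ 0.52297666 -0.19117586  0.12691227] [ 1.79993781e+02 -2.53060976e-02  1.56230958e+02] [ 0.99422334  0.31901826 -0.0760579 ] [-0.05748999 -0.01817295 -0.01306346] -9.228573124509457e-05
```

View pics/miss.png

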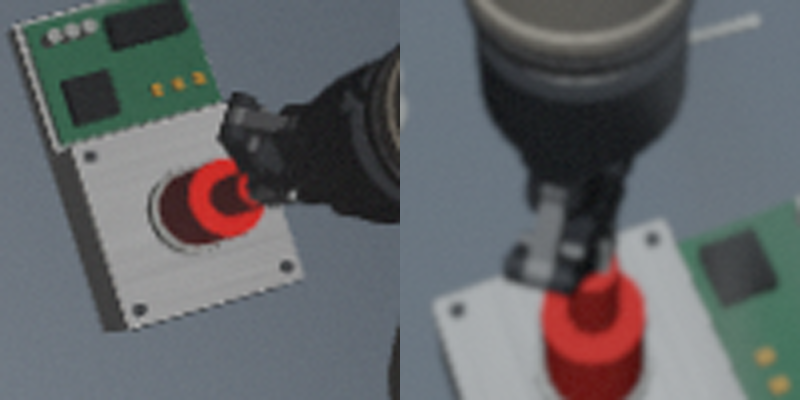

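```bash
python3 - <<'E'
import pickle,numpy as np
from h import *
C=pickle.load(open("miss.pkl","rb"))
for X in([.523,-.1912,.1269],[.523,-.1912,.150]):
    print((proj(C["top"],X)-[360,145])*4,(proj(C["side"],X)-[200,260])*4+[400,0])
E
python3 - <<'E'
import cv2,pickle,numpy as np
C=pickle.load(open("miss.pkl","rb"))
k=lambda i:cv2.resize(i,(400,400),interpolation=cv2.INTER_CUBIC)
cv2.imwrite("pics/miss2.png",np.hstack([k(C["top"]["img"][165:215,400:450]),k(C["side"]["img"][295:345,220:270])]))
E
```

```text
[237.04465772 192.24068356] [584.91957355 286.61678118]
[254.298956   186.27343493] [584.05503572 260.25418688]
```

View pics/miss2.png

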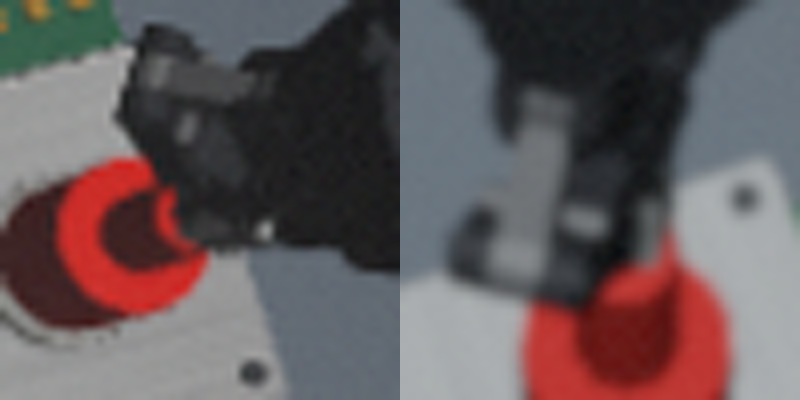

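```bash
python3 - <<'E'
import cv2,pickle,numpy as np
from h import *
O=[]
for f,P,z0,w in(("c0",[.2113,.4802,.2016],.013,.0425),("miss",[.523,-.1912,.1269],0,.0)):
    C=pickle.load(open(f+".pkl","rb"))
    ps=np.radians(156.2);y=np.array([np.sin(ps),-np.cos(ps),0]);x=np.array([np.cos(ps),np.sin(ps),0]);P=np.array(P)
    for n in("top","side"):
        c=C[n];q=P+[0,0,z0]; u,v=proj(c,q).round().astype(int)
        u0=np.clip(u-40,0,432);v0=np.clip(v-34,0,324)
        im=cv2.resize(c["img"][v0:v0+60,u0:u0+80],(400,300),interpolation=cv2.INTER_CUBIC)
        d=lambda X,col:cv2.circle(im,tuple(((proj(c,X)-[u0,v0])*5+2).round().astype(int).tolist()),2,col,-1)
        d(q,(0,255,255))
        for a in(-1,1):d(q+a*w*y,(0,255,0));d(q+.011*a*x,(255,0,255))
        d(q+[0,0,.06],(255,255,0))
        O.append(im)
cv2.imwrite("pics/mark.png",np.vstack([np.hstack(O[:2]),np.hstack(O[2:])]))
E
```

```text
(no output)
```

View pics/mark.png

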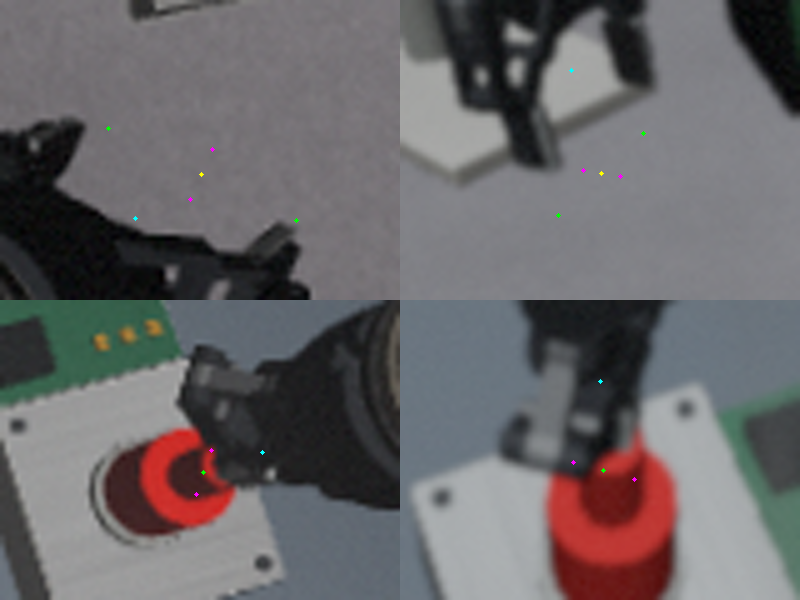

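```bash
python3 - <<'E'
import pickle,numpy as np
from h import *
def run(f,P,z0,prs):
    C=pickle.load(open(f+".pkl","rb"));q=np.array(P)+[0,0,z0];o={}
    for n in C:
        u,v=proj(C[n],q).round().astype(int);o[n]=np.array([np.clip(u-40,0,432),np.clip(v-34,0,324)])
    for a,b in prs:
        print(f,solve([(C["top"],o["top"]+(np.array(a)-2)/5),(C["side"],o["side"]+(np.array(b)-2)/5)]))
    return C,o
run("c0",[.2113,.4802,.2016],.013,[((80,125),(648,85)),((293,228),(548,165)),((80,125),(248,85)),((293,228),(148,165))][2:])
run("miss",[.523,-.1912,.1269],0,[((200,140),(147,166)),((220,180),(190,178)),((182,100),(105,155))])
E
```

```text
c0 (array([0.2373, 0.5167, 0.2441]), array([-0. , -0.3, -0.4,  0. ]))
c0 (array([0.2018, 0.4289, 0.2506]), array([ 0. ,  0.3,  0.3, -0. ]))
miss (array([ 0.5157, -0.189 ,  0.1331]), array([ 1.2,  9.2,  6.8, -1.5]))
miss (array([ 0.5181, -0.1962,  0.1326]), array([ 0. ,  0.1,  0.1, -0. ]))
miss (array([ 0.5135, -0.1825,  0.1342]), array([ 2.3, 18.2, 13.5, -3. ]))
```

Emit:
move_arm(motion=[[[0,0,-1],[0,0,0]],[[0,0,-1],[0,0,0]],[[0,0,-1],[0,0,0]],[[0,0,0],[0,0,0]]])

```text
time: 6.18
tool_pos: [0.5238, -0.1916, 0.1882]
eef_rot: [-180.0, 0.2, 156.2]
contact_force: [-0.6, -0.7, -0.6]
width: 0.0002
grip_force: 0.0
```

```bash
python3 look.py up 370 140 200 240; python3 - <<'E'
import cv2,pickle,numpy as np
from plant import r
from h import *
C=pickle.load(open("up.pkl","rb"));P=r.get_state()["tool_pos"];O=[]
for n in("top","side"):
    c=C[n];u,v=proj(c,P+[0,0,.02]).round().astype(int);u0,v0=u-40,v-40;print(n,u0,v0)
    im=cv2.resize(c["img"][v0:v0+80,u0:u0+80],(400,400),interpolation=cv2.INTER_CUBIC)
    for h in(0,.03):cv2.circle(im,tuple(((proj(c,P+[0,0,h])-[u0,v0])*5+2).round().astype(int).tolist()),2,(0,255,255),-1)
    O.append(im)
cv2.imwrite("pics/up2.png",np.hstack(O))
E
```

```text
[ 0.5227258  -0.19104852  0.18633213] [ 1.79991914e+02 -6.09599570e-02  1.56230048e+02] [-0.40093837  0.64482617  0.57780023] [-0.01194237 -0.01439169  0.01048603] 7.552028118616465e-05
top 395 148
side 205 268
```

View pics/up2.png

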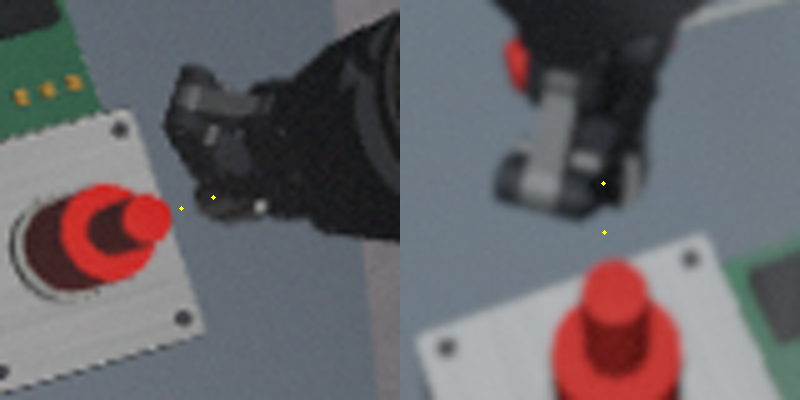

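The up view shows the shut fingertips ending well short of the reported TCP: about 30 mm higher, at (603,190) in side and (210,198) in top. They therefore closed just above the knob. Open fingers clear the cap all round, so I'll go 30 mm deeper and let the width tell what is held.

Emit:
move_arm(motion=[[[0,0,0],[0,0,0]],[[0,0,0],[0,0,0]],[[0,0,0],[0,0,0]],[[0,0,0],[0,0,0]],[[0,0,0.9],[0,0,0]]], grip=0)

```text
time: 6.9
tool_pos: [0.524, -0.1917, 0.1702]
eef_rot: [-180.0, 0.2, 156.2]
contact_force: [0.0, 0.7, -0.3]
width: 0.0853
grip_force: 0.0
```

Emit:
move_arm(motion=[[[0,0,1],[0,0,0]],[[0,0,1],[0,0,0]],[[0,0,0.9],[0,0,0]],[[0,0,1],[0,0,0]],[[0,0,0],[0,0,0]]])

```text
time: 7.52
tool_pos: [0.5222, -0.1907, 0.0899]
eef_rot: [180.0, -0.2, 156.2]
contact_force: [0.4, 0.7, 0.3]
width: 0.0858
grip_force: 0.0
```

Emit:
move_arm(motion=[[[0,0,0],[0,0,0]],[[0,0,0],[0,0,0]],[[0,0,0],[0,0,0]],[[0,0,0],[0,0,0]],[[0,0,0],[0,0,0]]], grip=255, grip_force=25)

```text
time: 8.15
tool_pos: [0.5234, -0.1914, 0.0918]
eef_rot: [-180.0, 0.1, 156.2]
contact_force: [-1.6, -0.5, 4.8]
width: 0.0231
grip_force: 24.7
```

Width is 23 mm, so the knob is held. Lifting and carrying to the tray.

Emit:
move_arm(motion=[[[0,0,-0.5],[0,0,0]],[[0,0,-1],[0,0,0]],[[0,0,-1],[0,0,0]],[[0,0,-1],[0,0,0]],[[0,0,0],[0,0,0]]])

```text
time: 8.78
tool_pos: [0.524, -0.1916, 0.1628]
eef_rot: [-180.0, 0.2, 156.2]
contact_force: [0.1, 0.2, -1.4]
width: 0.0231
grip_force: 24.5
```

Emit:
move_arm(motion=[[[0.29,0.96,0],[0,0,0]],[[0.29,0.96,0],[0,0,0]],[[0.29,0.96,0],[0,0,0]],[[0.29,0.96,0],[0,0,0]],[[0.29,0.96,0],[0,0,0]]])

```text
time: 9.4
tool_pos: [0.5354, -0.09, 0.1611]
eef_rot: [180.0, -0.0, 156.3]
contact_force: [0.2, 0.3, 0.0]
width: 0.0234
grip_force: 24.5
```

```bash
python3 look.py wing 360 145 200 275; python3 - <<'E'
import pickle,cv2,numpy as np
from h import *
C=pickle.load(open("wing.pkl","rb"))
for n in C:
    h=cv2.cvtColor(C[n]["img"],cv2.COLOR_BGR2HSV);m=((h[...,0]>20)&(h[...,0]<35)&(h[...,1]>140)&(h[...,2]>110)).astype(np.uint8)
    N,l,s,c=cv2.connectedComponentsWithStats(m)
    print(n,[(s[i].tolist(),c[i].round(1).tolist()) for i in range(1,N) if s[i,4]>8])
E
```

```text
[ 0.53539946 -0.08924579  0.16120912] [ 1.79969806e+02 -1.62315587e-02  1.56378386e+02] [ 0.59557143 -0.05185617 -0.90210575] [-0.02666736 -0.00662859  0.03290026] 0.023204752180362033
side [([243, 332, 9, 25, 128], [247.7, 346.2])]
top [([407, 194, 7, 4, 18], [410.7, 194.9])]
```

View pics/wing.png

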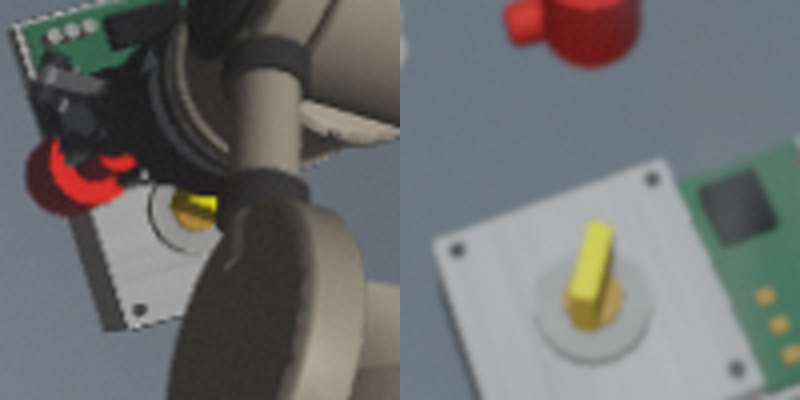

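The wing shows in the side crop, its top face running from about (585,291) to (600,224). The cap hangs from the gripper as planned.

```bash
python3 - <<'E'
import pickle,numpy as np
from h import *
c=pickle.load(open("wing.pkl","rb"))["side"]
P=[solve([(c,np.array([200+(a-401.5)/4,275+(b-1.5)/4]))],.1)[0] for a,b in((585,291),(600,224))]
d=P[1]-P[0];print(P,np.mean(P,0),np.linalg.norm(d),np.degrees(np.arctan2(d[1],d[0])))
E
```

```text
[array([ 0.5201, -0.2063]), array([ 0.5305, -0.1764])] [ 0.5253  -0.19135] 0.03165706872090339 70.82099197418935
```

Emit:
move_arm(motion=[[[0.29,0.96,0],[0,0,0]],[[0.29,0.96,0],[0,0,0]],[[0.29,0.96,0],[0,0,0]],[[0.29,0.96,0],[0,0,0]],[[0.29,0.96,0],[0,0,0]]])

```text
time: 10.12
tool_pos: [0.5475, 0.0094, 0.1612]
eef_rot: [180.0, 0.0, 156.2]
contact_force: [1.0, 0.1, -0.0]
width: 0.0233
grip_force: 24.6
```

Emit:
move_arm(motion=[[[0.29,0.96,0],[0,0,0]],[[0.29,0.96,0],[0,0,0]],[[0.29,0.96,0],[0,0,0]],[[0.29,0.96,0],[0,0,0]],[[0.29,0.96,0],[0,0,0]]])

```text
time: 10.75
tool_pos: [0.5597, 0.1088, 0.1612]
eef_rot: [180.0, 0.0, 156.2]
contact_force: [0.2, 0.0, 0.2]
width: 0.0233
grip_force: 24.6
```

Emit:
move_arm(motion=[[[0.29,0.96,0],[0,0,0]],[[0.29,0.96,0],[0,0,0]],[[0.29,0.96,0],[0,0,0]],[[0.29,0.96,0],[0,0,0]],[[0,0,0],[0,0,0]]])

```text
time: 11.38
tool_pos: [0.5692, 0.1886, 0.161]
eef_rot: [180.0, -0.0, 156.3]
contact_force: [0.5, -0.8, -0.5]
width: 0.0232
grip_force: 24.6
```

Emit:
move_arm(motion=[[[0,0,1],[0,0,0]],[[0,0,1],[0,0,0]],[[0,0,1],[0,0,0]],[[0,0,1],[0,0,0]],[[0,0,1],[0,0,0]]])

```text
time: 12.0
tool_pos: [0.5693, 0.1863, 0.0606]
eef_rot: [-180.0, 0.0, 156.2]
contact_force: [-0.2, -0.2, -0.8]
width: 0.0234
grip_force: 24.6
```

Emit:
move_arm(motion=[[[0,0,0.5],[0,0,0]],[[0,0,0.4],[0,0,0]],[[0,0,0.15],[0,0,0]],[[0,0,0],[0,0,0]],[[0,0,0],[0,0,0]]])

```text
time: 12.62
tool_pos: [0.5696, 0.1872, 0.0408]
eef_rot: [180.0, 0.1, 156.2]
contact_force: [0.4, -0.6, -0.4]
width: 0.0232
grip_force: 24.6
```

Emit:
move_arm(motion=[[[0,0,0.08],[0,0,0]],[[0,0,0.08],[0,0,0]],[[0,0,0],[0,0,0]]])

```text
time: 13.0
tool_pos: [0.5695, 0.1872, 0.0378]
eef_rot: [180.0, 0.0, 156.2]
contact_force: [-1.1, -0.3, 4.9]
width: 0.0233
grip_force: 25.0
```

Emit:
move_arm(motion=[[[0,0,0],[0,0,0]],[[0,0,0],[0,0,0]],[[0,0,0],[0,0,0]],[[0,0,0],[0,0,0]],[[0,0,-0.5],[0,0,0]]], grip=0)

```text
time: 13.62
tool_pos: [0.5686, 0.187, 0.0466]
eef_rot: [-179.9, -0.1, 156.2]
contact_force: [-0.1, 0.6, 0.9]
width: 0.0857
grip_force: 0.0
```

Emit:
move_arm(motion=[[[0,0,-1],[0,0,0]],[[0,0,-1],[0,0,0]],[[0,0,-1],[0,0,0]],[[0,0,-1],[0,0,0.36]],[[0,0,-0.5],[0,0,0.36]]])

```text
time: 14.25
tool_pos: [0.5699, 0.1872, 0.1391]
eef_rot: [179.9, 0.1, 135.3]
contact_force: [0.7, -0.9, -0.6]
width: 0.0857
grip_force: 0.0
```

Emit:
move_arm(motion=[[[0,0,0],[0,0,0.36]],[[0,0,0],[0,0,0.36]],[[0,0,0],[0,0,0.36]],[[0,0,0],[0,0,0.36]],[[0,0,0],[0,0,0.36]]])

```text
time: 14.88
tool_pos: [0.5694, 0.1871, 0.1378]
eef_rot: [180.0, -0.0, 83.7]
contact_force: [-0.0, -0.4, -0.5]
width: 0.0854
grip_force: 0.0
```

Emit:
move_arm(motion=[[[0,0,0],[0,0,0.36]],[[0,0,0],[0,0,0.08]],[[0,0,0],[0,0,0]]])

```text
time: 15.25
tool_pos: [0.5694, 0.1871, 0.1377]
eef_rot: [180.0, -0.0, 71.5]
contact_force: [-0.1, -0.2, 0.7]
width: 0.0853
grip_force: 0.0
```

```bash
cat > fit.py <<'E'
import cv2,numpy as np,pickle
from plant import imaging
from h import *
from scipy.optimize import minimize
C=cams(imaging);pickle.dump(C,open("fit.pkl","wb"));M={}
for n in C:
    h=cv2.cvtColor(C[n]["img"],cv2.COLOR_BGR2HSV);m=((h[...,0]>22)&(h[...,0]<35)&(h[...,1]>110)&(h[...,2]>60)).astype(np.uint8)
    w=np.zeros_like(m);u,v=proj(C[n],[.5233,-.192,.08]).astype(int);w[v-22:v+22,u-22:u+22]=1;M[n]=cv2.resize(m*w*255,None,fx=4,fy=4)>127
    print(n,int((m*w).sum()))
    r_=((h[...,0]<6)|(h[...,0]>174))&(h[...,1]>170)&(h[...,2]>60);N,l,s,c=cv2.connectedComponentsWithStats(r_.astype(np.uint8))
    print(" red",[(s[i].tolist()) for i in range(1,N) if s[i,4]>30])
def cost(p):
    x,y,a=p[0]/100,p[1]/100,p[2];e=0
    for n in M:
        P=[proj(C[n],[x+np.cos(a)*i*.018-np.sin(a)*j*.006,y+np.sin(a)*i*.018+np.cos(a)*j*.006,z]) for i in(-1,1) for j in(-1,1) for z in(.064,.1)]
        k=np.zeros(M[n].shape,np.uint8);cv2.fillConvexPoly(k,cv2.convexHull((np.array(P)*4+1.5).round().astype(np.int32)),1)
        e+=1-(k.astype(bool)&M[n]).sum()/max(1,(k.astype(bool)|M[n]).sum())
    return e
b=min((minimize(cost,[52.4+dx,-19.2+dy,np.radians(a)],method="Nelder-Mead",options=dict(initial_simplex=[[52.4+dx,-19.2+dy,np.radians(a)],[53,-19.2,np.radians(a)],[52.4,-18.7,np.radians(a)],[52.4,-19.2,np.radians(a+12)]])) for a in(60,71,82) for dx in(0,-.3) for dy in(0,.3)),key=lambda s:s.fun)
print(b.fun,b.x[:2]/100,np.degrees(b.x[2]))
for X in([.57,.186,.096],[.57,.186,.029]):print([proj(C[n],X).round(1) for n in C])
E
python3 fit.py
```

```text
side 180
 red [[240, 189, 17, 33, 395], [326, 229, 10, 11, 92], [227, 272, 27, 13, 224]]
top 88
 red [[326, 107, 10, 11, 80], [254, 178, 11, 15, 88], [324, 183, 13, 29, 200]]
0.6738033215943061 [ 0.52360214 -0.19271547] 75.28470625956446
[array([246.8, 190.5]), array([255.4, 179.4])]
[array([247.2, 209.4]), array([255.9, 184.2])]
```

The cap stands upright in the tray: its red blob in side spans rows 189–221 where expected. The wing is at about (0.5236,-0.1925), yaw about 73°. Moving above the plug.

Emit:
move_arm(motion=[[[-0.985,0.2,0],[0,0,0]],[[-0.985,0.2,0],[0,0,0]],[[-0.985,0.2,0],[0,0,0]],[[-0.985,0.2,0],[0,0,0]],[[-0.985,0.2,0],[0,0,0]]])

```text
time: 15.98
tool_pos: [0.5567, 0.0857, 0.1371]
eef_rot: [180.0, -0.0, 71.4]
contact_force: [-0.3, 0.2, -0.6]
width: 0.0856
grip_force: 0.0
```

Emit:
move_arm(motion=[[[-0.985,0.2,0],[0,0,0]],[[-0.985,0.2,0],[0,0,0]],[[-0.985,0.2,0],[0,0,0]],[[-0.985,0.2,0],[0,0,0]],[[-0.985,0.2,0],[0,0,0]]])

```text
time: 16.6
tool_pos: [0.5443, -0.0137, 0.137]
eef_rot: [180.0, -0.0, 71.4]
contact_force: [0.3, 0.2, -0.2]
width: 0.0855
grip_force: 0.0
```

Emit:
move_arm(motion=[[[-0.985,0.2,0],[0,0,0]],[[-0.985,0.2,0],[0,0,0]],[[-0.985,0.2,0],[0,0,0]],[[-0.985,0.2,0],[0,0,0]],[[-0.985,0.2,0],[0,0,0]]])

```text
time: 17.23
tool_pos: [0.5319, -0.1135, 0.137]
eef_rot: [180.0, -0.0, 71.4]
contact_force: [-0.1, 0.1, -0.0]
width: 0.0855
grip_force: 0.0
```

Emit:
move_arm(motion=[[[-0.985,0.2,0],[0,0,0]],[[-0.985,0.2,0],[0,0,0]],[[-0.985,0.2,0],[0,0,0]],[[-0.7,0.2,0],[0,0,0]],[[0,0,0],[0,0,0]]])

```text
time: 17.85
tool_pos: [0.5239, -0.1876, 0.1369]
eef_rot: [180.0, -0.0, 71.3]
contact_force: [-0.1, 0.1, 0.2]
width: 0.0853
grip_force: 0.0
```

```bash
cat > tq.py <<'E'
from plant import r,imaging
import numpy as np
L=[]
for i in range(4): imaging.camera("side");s=r.get_state();L.append(np.r_[s["wrist_torque"],s["contact_force"],s["tool_pos"],s["eef_rot"][2],s["q"][5]])
L=np.array(L);m=L.mean(0).round(4);print("tq",m[:3],"sd",L[:,2].std().round(3),"F",m[3:6],"pos",m[6:9],"yaw,q6",m[9:],"w",round(s["width"],4),s["grip_force"],s["time"])
E
python3 tq.py
```

```text
tq [0.0268 0.0081 0.0084] sd 0.021 F [ 0.3919 -0.1137  0.0616] pos [ 0.5239 -0.1862  0.1369] yaw,q6 [71.4361 -8.9237] w 0.0853 0.0 18.05
```

Emit:
move_arm(motion=[[[-0.28,0.08,0.8],[0,0,-0.05]],[[0,0,0.9],[0,0,0]],[[0,0,0.9],[0,0,0]],[[0,0,0.9],[0,0,0]],[[0,0,0.5],[0,0,0]]])

```text
time: 18.68
tool_pos: [0.5229, -0.1919, 0.0551]
eef_rot: [-179.9, -0.0, 72.9]
contact_force: [0.3, -0.3, -0.0]
width: 0.0856
grip_force: 0.0
```

Emit:
move_arm(motion=[[[0,0,0.4],[0,0,0]],[[0,0,0.3],[0,0,0]],[[0,0,0],[0,0,0]]])

```text
time: 19.05
tool_pos: [0.5236, -0.1923, 0.0428]
eef_rot: [-180.0, -0.0, 72.9]
contact_force: [0.0, -0.2, 0.1]
width: 0.0851
grip_force: 0.0
```

```bash
python3 tq.py
```

```text
tq [-0.0158  0.0006 -0.0108] sd 0.033 F [ 0.1561 -0.0407 -0.1592] pos [ 0.5239 -0.1925  0.0433] yaw,q6 [ 72.8725 -10.9175] w 0.0853 0.0 19.25
```

Emit:
move_arm(motion=[[[0,0,0.1],[0,0,0]],[[0,0,0],[0,0,0]],[[0,0,0],[0,0,0]],[[0,0,0],[0,0,0]],[[0,0,0],[0,0,0]]], grip=255, grip_force=60)

```text
time: 19.88
tool_pos: [0.5232, -0.1924, 0.0411]
eef_rot: [-180.0, 0.0, 72.9]
contact_force: [-2.6, 0.1, 4.6]
width: 0.011
grip_force: 60.4
```

```bash
python3 tq.py
```

```text
tq [-0.0526  0.6325 -0.0516] sd 0.013 F [-4.1458 -0.4166  4.4149] pos [ 0.5232 -0.1924  0.0411] yaw,q6 [ 72.8658 -10.9126] w 0.0108 60.58097720146179 20.075
```

Emit:
move_arm(motion=[[[0,0,0],[0,0,0]],[[0,0,0],[0,0,0.2]],[[0,0,0],[0,0,0.2]],[[0,0,0],[0,0,0]]], grip_force=90)

```text
time: 20.58
tool_pos: [0.523, -0.1923, 0.0412]
eef_rot: [-179.9, 0.0, 61.4]
contact_force: [-5.8, -0.7, 6.1]
width: 0.0103
grip_force: 90.9
```

```bash
python3 tq.py
```

```text
tq [0.0286 0.9286 0.0196] sd 0.036 F [-5.1309  0.0701  5.9424] pos [ 0.5231 -0.1923  0.0412] yaw,q6 [61.4219  0.5417] w 0.0104 90.86621403694153 20.775
```

Emit:
move_arm(motion=[[[0,0,0],[0,0,0.2]],[[0,0,0],[0,0,0.2]],[[0,0,0],[0,0,0]]])

```text
time: 21.15
tool_pos: [0.5228, -0.1922, 0.0412]
eef_rot: [-179.9, 0.0, 49.9]
contact_force: [-6.1, -0.3, 7.4]
width: 0.0106
grip_force: 91.0
```

```bash
python3 tq.py
```

```text
tq [0.0537 1.0079 0.0498] sd 0.011 F [-6.3753  0.409   6.3861] pos [ 0.5228 -0.1922  0.0412] yaw,q6 [49.9648 12.0006] w 0.0108 90.96089959144592 21.35
```

Emit:
move_arm(motion=[[[0,0,0],[0,0,0.2]],[[0,0,0],[0,0,0.2]],[[0,0,0],[0,0,0]]])

```text
time: 21.72
tool_pos: [0.5226, -0.192, 0.0412]
eef_rot: [-179.9, 0.1, 38.4]
contact_force: [-6.0, 0.3, 7.7]
width: 0.0105
grip_force: 91.1
```

```bash
python3 tq.py
```

```text
tq [0.1445 1.1189 0.0352] sd 0.026 F [-7.0581  1.1675  7.4497] pos [ 0.5226 -0.192   0.0412] yaw,q6 [38.5066 23.4603] w 0.011 91.05457305908203 21.925
```

Emit:
move_arm(motion=[[[0,0,0],[0,0,0.2]],[[0,0,0],[0,0,0.2]],[[0,0,0],[0,0,0]]])

```text
time: 22.3
tool_pos: [0.5224, -0.1918, 0.0411]
eef_rot: [-179.9, 0.1, 27.0]
contact_force: [-7.1, 1.6, 6.8]
width: 0.0108
grip_force: 91.2
```

```bash
python3 tq.py
```

```text
tq [0.2474 1.1987 0.2226] sd 0.023 F [-7.0568  1.1065  8.4444] pos [ 0.5225 -0.1918  0.0411] yaw,q6 [27.0801 34.8992] w 0.0109 91.19741320610046 22.5
```

The torque is climbing toward the bite. Smaller steps now.

Emit:
move_arm(motion=[[[0,0,0],[0,0,0.15]],[[0,0,0],[0,0,0]],[[0,0,0],[0,0,0]]])

```text
time: 22.88
tool_pos: [0.5224, -0.1917, 0.0411]
eef_rot: [-179.9, 0.1, 22.8]
contact_force: [-6.4, 2.2, 9.2]
width: 0.0103
grip_force: 91.3
```

```bash
python3 tq.py
```

```text
tq [0.3041 1.2339 0.3973] sd 0.012 F [-7.1072  1.6015  8.2662] pos [ 0.5224 -0.1917  0.0411] yaw,q6 [22.8099 39.1776] w 0.0106 91.25172257423401 23.075
```

Emit:
move_arm(motion=[[[0,0,0],[0,0,0.2]],[[0,0,0],[0,0,0]],[[0,0,0],[0,0,0]]])

```text
time: 23.45
tool_pos: [0.5224, -0.1916, 0.0412]
eef_rot: [-179.9, 0.1, 17.1]
contact_force: [-7.1, 3.1, 8.9]
width: 0.0104
grip_force: 91.3
```

```bash
python3 tq.py
```

```text
tq [0.3931 1.1937 0.3399] sd 0.011 F [-7.5092  2.3381  8.1414] pos [ 0.5224 -0.1916  0.0411] yaw,q6 [17.0712 44.9131] w 0.011 91.28563642501831 23.65
```

Emit:
move_arm(motion=[[[0,0,0],[0,0,0]],[[0,0,0],[0,0,0.15]],[[0,0,0],[0,0,0]],[[0,0,0],[0,0,0]]], grip_force=120)

```text
time: 24.15
tool_pos: [0.5223, -0.1915, 0.0412]
eef_rot: [-179.9, 0.1, 12.8]
contact_force: [-7.3, 3.1, 8.1]
width: 0.0097
grip_force: 119.3
```

```bash
python3 tq.py
```

```text
tq [0.4245 1.2667 0.4849] sd 0.028 F [-7.5304  2.6715  8.8462] pos [ 0.5223 -0.1915  0.0412] yaw,q6 [12.7973 49.1965] w 0.0103 119.298015832901 24.35
```

Emit:
move_arm(motion=[[[0,0,0],[0,0,0.06]],[[0,0,0],[0,0,0]],[[0,0,0],[0,0,0]]])

```text
time: 24.72
tool_pos: [0.5223, -0.1915, 0.0412]
eef_rot: [-179.9, 0.1, 11.1]
contact_force: [-7.2, 2.2, 8.8]
width: 0.01
grip_force: 119.3
```

```bash
python3 tq.py; python3 tq.py
```

```text
tq [0.4468 1.2663 0.5208] sd 0.021 F [-7.3972  2.4097  8.8419] pos [ 0.5223 -0.1915  0.0412] yaw,q6 [11.0844 50.9108] w 0.0103 119.25652742385864 24.925
tq [0.4904 1.2304 0.5584] sd 0.008 F [-7.5089  2.4692  8.9766] pos [ 0.5223 -0.1915  0.0412] yaw,q6 [11.0854 50.9112] w 0.01 119.25390243530273 25.125
```

The torque is about 0.53 N m, which is snug. Releasing and retreating.

Emit:
move_arm(motion=[[[0,0,0],[0,0,0]],[[0,0,0],[0,0,0]],[[0,0,0],[0,0,0]],[[0,0,0],[0,0,0]],[[0,0,0],[0,0,0]]], grip=0)

```text
time: 25.75
tool_pos: [0.5237, -0.1924, 0.0409]
eef_rot: [-180.0, -0.0, 11.0]
contact_force: [0.0, 0.1, -0.3]
width: 0.0855
grip_force: 0.0
```

Emit:
move_arm(motion=[[[0,0,-0.5],[0,0,0]],[[0,0,-1],[0,0,0]],[[0,0,-1],[0,0,0]],[[0,0,-1],[0,0,0]],[[0,0,-1],[0,0,0]]])

```text
time: 26.38
tool_pos: [0.5238, -0.1924, 0.1325]
eef_rot: [180.0, -0.0, 11.0]
contact_force: [-0.7, 0.3, 0.3]
width: 0.0856
grip_force: 0.0
```

Emit:
move_arm(motion=[[[0.8,-1,-0.5],[0,0,0]],[[0.8,-1,-0.5],[0,0,0]],[[0.8,-1,0],[0,0,0]],[[0.8,-1,0],[0,0,0]],[[0,0,0],[0,0,0]]])

```text
time: 27.0
tool_pos: [0.5718, -0.1003, 0.1516]
eef_rot: [180.0, -0.1, 11.1]
contact_force: [0.0, -0.8, -0.3]
width: 0.0855
grip_force: 0.0
```

```bash
sed -i 's/for a in(60,71,82)/for a in(0,12,24)/' fit.py; python3 fit.py; python3 tq.py; python3 - <<'E'
import cv2,pickle,numpy as np
C=pickle.load(open("fit.pkl","rb"))
cv2.imwrite("pics/end.png",np.hstack([cv2.resize(C["top"]["img"][:,180:464],(400,540)),cv2.resize(C["side"]["img"][:,100:384],(400,540))]))
E
```

```text
side 249
 red [[240, 198, 6, 23, 99], [326, 229, 10, 11, 92], [227, 272, 28, 13, 227]]
top 12
 red [[326, 107, 10, 10, 77], [248, 175, 17, 18, 231], [324, 183, 13, 29, 220]]
1.167722752584832 [ 0.52419018 -0.19237156] 23.333416784258567
[array([246.8, 190.5]), array([255.4, 179.4])]
[array([247.2, 209.4]), array([255.9, 184.2])]
tq [0.0212 0.0135 0.0281] sd 0.011 F [0.0727 0.2221 0.0674] pos [ 0.571  -0.1023  0.1512] yaw,q6 [10.9482 61.3299] w 0.0854 0.0 27.3
```

View pics/end.png

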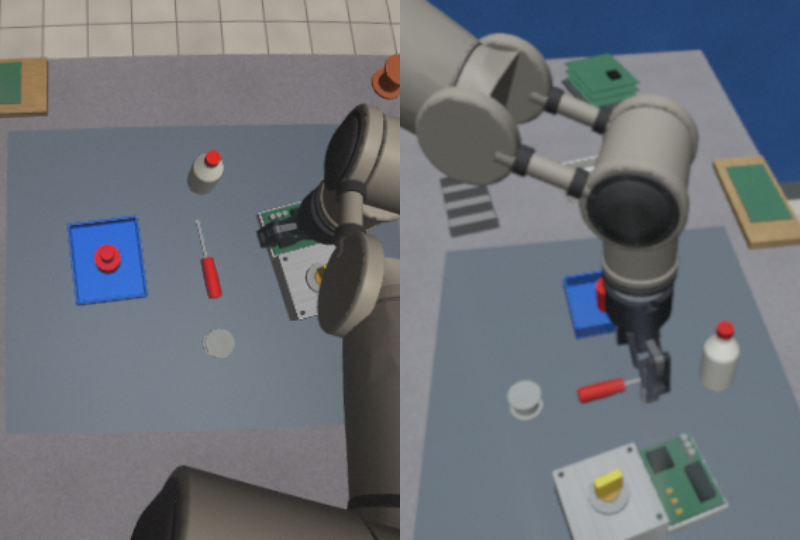

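The final view shows the cap upright in the tray at (108,258), the wing turned at (608,487), and the bystanders in place. The free-air torque reading is about +0.03, so the reached torque was about 0.5 N m.

```bash
python3 -c "from plant import r;print(r.hand_in())"
```

```text
the job is handed in; nothing more can be done
None
```

The job is handed in at about 27 s. The red cap stands knob up in the blue tray, the plug is tightened to about 0.5 N m and released, and the bottle, spool and screwdriver were not moved.

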